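# Let the warming lamp down onto its height gauge

## Robot

A 6-joint arm with a two-finger parallel gripper is mounted at the origin on the work surface. World frame = base frame: x ahead of the robot, y to its left, z up, the work surface at z = 0. Lengths are in m, angles in degrees, forces in N, time in s.
With the tool pointing down it reaches from about 0.375 to 0.9 m from the base axis. Payload 3.1 kg.
Tool frame: the origin (TCP) lies on the centre line of the jaws, within the pads' length; the fingertips stand 25 mm ahead of it and the grasp point (between the pads) lies 6 mm ahead of it; z points along the fingers, y is the line along which they close (so a half turn about z gives the same grasp; the last joint's range is limited). The gripper opens to 87 mm and grips with 3 to 60 N. Pads are 19 mm wide; open, the fingers measure 117 mm over their backs; the gripper's body (75 mm by 190 mm) begins 51 mm behind the grasp point.
Start: joints at [59.788, 30.224, 82.088, -0, 67.689, -10.227], TCP at [0.214, 0.587, 0.248] pointing down, gripper open.
Joint ranges: [-176.69, 176.69], [-43.24, 126.21], [12.49, 139.97], [-82, 262], [0, 151.66], [-163.58, 163.58]. Speed limits (degrees/s): [159.86, 159.86, 180, 180, 180, 180].

## Interface

Orientations are given as a 3x3 rotation matrix whose columns are the frame's x, y, z axes.
In Python, from rig import read_state, capture, camera_params, hand_in gives the robot as it stands.
- The arm moves only by the tool apply_moves, never from a script. Its argument "rows" is a list of rows, each an object of numbers: "x", "y", "z": the shift along the tool's x, y, z in mm; "rx", "ry", "rz": the turn, a rotation vector about the tool's x, y, z in units of 6 degrees (1.0 is 6 degrees); "claw": the closure in counts, from 0 (fully open) to 255 (shut). A call has 1 to 10 rows; each row is the pose to reach, as a shift and turn from the pose commanded when the call began, along the tool's axes at that moment; what a row does not reach only later rows make up. A row lasts 1/8 s, in which the tool goes at most 62.5 mm and 10.7 degrees, less where a joint would pass 70% of its speed; a pose out of reach is approached as far as the arm can. A call with a gripper value outside its range is refused whole. The fingers move at their own pace and stop on an object; the grip force is fixed at half the most. Time passes only in rows, so rows that repeat a pose let the fingers close. It gives the time, the measured TCP pose, the force, the opening and the grip force at its end, in the units of the state.
- read_state(): the state, without advancing time (a new reading comes with each control period).
- capture(name): name is "side" or "top" or "wrist"; returns (picture, depth): 400x640x3 uint8, red, green, blue; 400x640 float32, m along the optical axis (not along the pixel's ray), 0 where there is no reading.
- camera_params(name): a dict with "fx", "fy", "cx", "cy" (pixels), "xyz" and "orientation" of the camera in the world. Camera axes: x right, y up, looking along -z (the intrinsics and any distortion apply to the point x, -y, -z); pixel columns grow to the right and rows downward; lengths in m; the calibration is good to about 2 mm. A picture is of the moment at which its call begins: read the wrist's pose just before it. camera_params takes no time and is no camera call; for the wrist camera it gives the pose at the moment of the call.
- hand_in(): hands the job in; it is judged then, once.
The state is a dict: "time_s": time; "joint_positions": joint angles; "qvel": joint speeds; "tau": joint torques, N m; "position": TCP position; "tcp_rot": TCP orientation; "force": force on the tool from outside, world axes, zero at the start; "moment": the same for the moment, N m; "opening": opening from 0.0 (shut) to 1.0 (fully open); "grasp_force": force on a finger pad.
Only numpy, scipy, OpenCV 4.12 (cv2) and the standard library are available. Lean on these libraries where they do the work, as an engineer would, in place of code of your own. Each camera call takes 0.05 s, during which the arm holds its last target. There are 200 camera calls.

## Task

Fetch the height gauge from under the low shelf and stand it flat on the bench with its tall head centred under the raised warming lamp (it goes in by its bar). Then throw the pawl's weighted lever over, away from the ratchet wheel, wind the crank up a little so that the freed pawl lifts out, and let the crank turn back slowly under the load until the lamp rests on the head of the gauge. Leave the pawl lifted and the other things where they are.

Things in the scene. Friction and masses are not known exactly. Their poses are not given: they have to be found in the camera images.
- stand: white winder housing, 70 x 70 mm, 190 mm tall, on a steel foot 160 x 160 x 12 mm, fixed on the bench; a bracket to 218 mm carries the pawl. Origin on the bench under the lamp column (24 mm square, out of its top, to 315 mm, with an arm along -y for the lamp). Front (crank, wheel, pawl) faces along its -x, to the robot; its y axis points to the robot's left, z up
- lamp: the moving part of 0.95 kg (may vary by a third): rack column, top arm and the round aluminium lamp shade of 140 mm diameter, 125 mm tall, with a flat guard across its mouth. It goes straight down 20 mm per rad of the crank and its weight pulls the crank in the lowering sense all the time (about 2 to 3 N at the handle)
- lamp_mouth (a point): centre of the flat underside of the lamp's guard (round, 140 mm diameter), 200 mm to the -y side of the stand's origin; about 120 mm above the bench at the start
- crank (a joint): turn of crank and ratchet wheel (14 teeth, 0.449 rad apart, tip radius 45 mm), rad; growing = letting the lamp down, falling = winding up (the pawl clicks over the teeth). The shaft is level, along the stand's x. Lowering carries the top of the circle towards the stand's +y. At crank = c the handle stands c - 0.87 rad from the top of its circle towards +y; it starts near c = 0
- crank_axle (a point): on the crank's shaft, 150 mm above the bench, at the stand's origin in x and y
- crank_grip (a point): middle of the crank's black handle: free-spinning round bar 26 mm thick, 100 mm long, level, along the stand's x, standing out of the crank arm towards the robot; this point is 140 mm in front of the stand's origin and 80 mm from the shaft's line. Best taken from above, fingers closing across the bar; the crank arm is 60 mm behind this point
- pawl (a joint): lift of the steel pawl (60 mm long, above the ratchet wheel), rad: about 0 = in a tooth, over 0.15 = clear of the wheel, 0.36 = fully lifted. While the load presses the wheel on it the pawl is trapped in its tooth; winding up 0.1 to 0.3 rad frees it, and it then lifts by itself if its weighted lever is thrown over
- pawl_lever (a joint): turn of the weighted lever on the pawl, rad: 0 = leaning over the wheel (its weight keeps the pawl in), 1.22 = thrown over away from the wheel, to the stand's +y side (its weight lifts the pawl). It tips freely on the pawl's pivot and falls to the nearer side by itself from about 0.61 (upright)
- pawl_pivot (a point): axis of the pawl and of its lever (along the stand's x), 57 mm in front of the stand's origin, 55 mm to +y of the shaft and 202 mm above the bench
- lever_knob (a point): centre of the black knob on the end of the weighted lever: round bar 24 mm thick, 34 mm long, along the stand's x, 82 mm from the pawl's pivot; at the start about 269 mm above the bench and 47 mm to -y of the pivot. It may be pushed over sideways
- gauge: height gauge of grey plastic, 160 g: a tall head 56 (x) x 50 (y) x 70 mm high, and a bar 20 wide, 24 mm high, 146 mm long that runs from the foot of the head along the gauge's -x. Origin at the centre of the head's underside; its x axis points from the bar to the head. At the start it stands on the bench with the bar under the low shelf and only the head, with 10 to 35 mm of bar, outside
- gauge_bar (a point): in the middle of the bar's section, 135 mm to -x of the gauge's origin and 12 mm above the bench: the place to hold it when sliding the head under the lamp, clear of the lamp shade
- gauge_top (a point): centre of the flat top of the gauge's head, 70 mm above the bench, where the lamp shall rest
- shelf: low steel shelf fixed on the bench, 170 (x) x 200 (y) mm; board from 50 to 62 mm high on two side walls, open at front and back; a teal mould 12 mm thick and with domes up to 88 mm above the bench lies on its rear half. Origin on the bench under its centre. The gauge comes out along its +x
- torch: bystander: black gas torch standing upright, 64 mm thick, 205 mm tall, origin at its foot
- jar: bystander: glass jar, 70 mm thick, 90 mm tall, origin at its foot
- knife: bystander: pastry spatula, 260 mm long, lying on the bench
There are look-alikes about, which are no part of the job. Of the things like the gauge, leave any that is purple; of the rest the larger one is meant.

How it is judged (in metres and radians):
On the way, in this order (a step that is already met when the one before it is completed fails the run):
1. the gauge stands flat on the bench with its head centred (within 20 mm) under the lamp, the lamp still up and the pawl's lever not yet thrown (horizontal distance between gauge_top and lamp_mouth below 0.02 m and height (world z) of gauge below 0.004 m and angle between gauge's own z axis and vertical below 0.06 rad and value of joint pawl_lever below 0.6 rad and height (world z) of lamp_mouth above 0.09 m), for 0.2 s.
2. the lever is thrown over and the pawl is clear of the wheel (over 0.15 rad), the lamp still up (value of joint pawl_lever above 0.9 rad and value of joint pawl above 0.15 rad and height (world z) of lamp_mouth above 0.09 m), for 0.1 s.
At the end, for the whole second after the job is handed in: the lamp rests with its weight (over 2 N) on the head of the gauge, its mouth 66 to 74 mm above the bench, the gauge flat on the bench and its head centred under the lamp within 22 mm, the pawl still lifted clear of the wheel (over 0.15 rad), all at rest and let go (contact force between lamp and gauge above 2 N and horizontal distance between gauge_top and lamp_mouth below 0.022 m and height (world z) of lamp_mouth between 0.066 and 0.074 m and angle between gauge's own z axis and vertical below 0.06 rad and value of joint pawl above 0.15 rad and linear speed of each of lamp, gauge below 0.01 m/s); the robot touches nothing.
It fails at once if the lamp runs down: with the pawl lifted it descends faster than 100 mm/s (crank over 5 rad/s) (velocity of joint crank above 5 rad/s and value of joint pawl above 0.05 rad).
It fails at once if a bystander (torch, jar or spatula) is moved by more than 30 mm (distance of any of torch, jar, knife from where it was at the start of the episode above 0.03 m).
It also fails if it takes over 72 s, if anything falls off the work surface, if the arm or the gripper's body presses on something with over 40 N, if the wrist force passes 120 N, or if a joint passes its speed limit or range.

## Working session

There is one attempt and no reset: what is moved stays moved. The work goes in short steps, Python scripts to look and compute and a tool call to move; the robot and the scene stay as the last step left them, time stands still between calls to the robot, and variables do not carry over. Pictures are saved under pics/ and viewed, at most 10 in all, crops included, and the job is handed in when it is done.

Besides the shell and the picture viewer there is one more tool, called after "Call:" by a JSON object that holds its "api" and its "payload", one argument or row to a line. apply_moves: Moves the arm, as the interface text tells. Its arguments: {"type":"object","properties":{"rows":{"type":"array"}},"required":["rows"]}

```bash
ls; mkdir -p pics; cat > h.py <<'E'
import numpy as np,cv2
from rig import *
def pts(name):
    p=camera_params(name); im,d=capture(name)
    v,u=np.mgrid[0:400,0:640]
    c=np.stack([(u-p['cx'])/p['fx']*d,-(v-p['cy'])/p['fy']*d,-d],-1)
    R=np.array(p['orientation']);P=c@R.T+np.array(p['xyz']); P[d==0]=np.nan
    return im,d,P,p
def save(im,n): cv2.imwrite('pics/'+n+'.png',cv2.cvtColor(im,cv2.COLOR_RGB2BGR))
E
python3 - <<'E'
from h import *
for n in('top','side'):
    im,d,P,p=pts(n); save(im,n); np.savez(n,im=im,P=P); print(n,p,(d>0).mean())
s=read_state();print({k:np.round(v,3) for k,v in s.items()})
a=cv2.imread('pics/top.png');b=cv2.imread('pics/side.png')
E
```

```text
pics
top {'fx': 519.1301983882832, 'fy': 519.1301983882832, 'cx': 317.9339316528899, 'cy': 198.3206237895994, 'xyz': array([0.21676644, 0.01024198, 1.48111779]), 'orientation': array([[ 0.00939737,  0.98460689, -0.17453071],
       [-0.9998042 ,  0.01229131,  0.01550776],
       [ 0.01741425,  0.1743508 ,  0.9845296 ]])} 0.995984375
side {'fx': 473.8784414869935, 'fy': 473.8784414869935, 'cx': 315.98528391691144, 'cy': 194.09358552501413, 'xyz': array([-0.42036768, -0.88018397,  1.17241215]), 'orientation': array([[ 0.73308638,  0.41063455, -0.54218413],
       [-0.67976359,  0.46872235, -0.56411064],
       [ 0.0224905 ,  0.78209886,  0.62274839]])} 0.99590625
{'time_s': np.float64(0.1), 'joint_positions': array([ 5.9787e+01,  3.0275e+01,  8.2149e+01, -1.0000e-03,  6.7691e+01,
       -1.0227e+01]), 'qvel': array([ 0.053, -0.08 , -0.244,  0.017,  0.067,  0.074]), 'tau': array([ -0.   , -44.098, -17.715,   0.063,   0.053,  -0.   ]), 'position': array([0.213, 0.587, 0.247]), 'tcp_rot': array([[-0.94 ,  0.342, -0.001],
       [ 0.342,  0.94 , -0.002],
       [ 0.   , -0.002, -1.   ]]), 'force': array([-0.455, -1.095, -1.012]), 'moment': array([ 0.024, -0.044,  0.009]), 'grasp_force': np.float64(0.0), 'opening': np.float64(0.997)}
```

View pics/top.png

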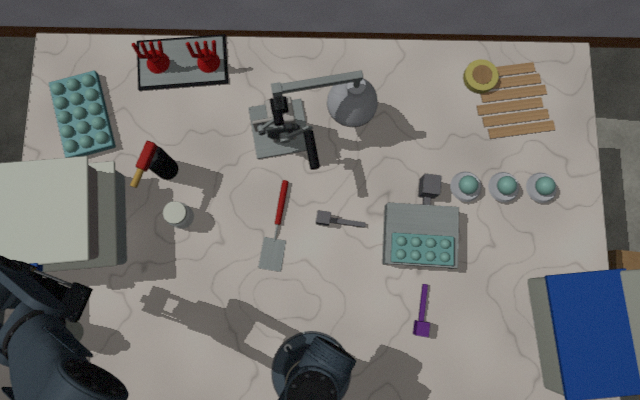

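View pics/side.png

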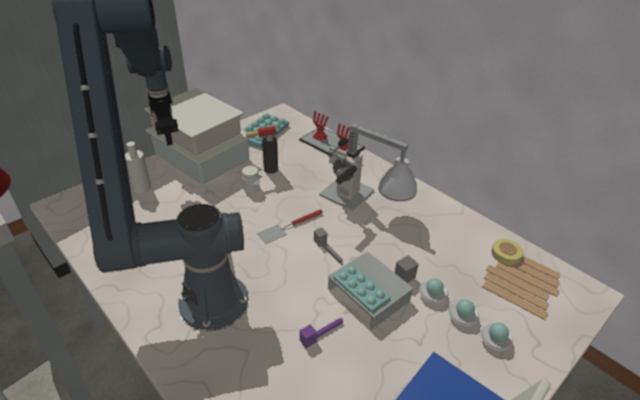

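Top view: three gauge-like things. The grey one with its head at (430,185), half under the shelf, is the largest. There is a smaller grey one at (325,217) and a purple one at (422,325). I choose (430,185). The lamp is at (352,100), the crank handle at (311,150) and the spatula at (278,220). The side view shows the same gauge head at (405,268).

```bash
python3 - <<'E'
from h import *
for n,bx in(('top',[(410,165,450,215),(310,205,375,235)]),('side',[(390,250,425,290),])):
    z=np.load(n+'.npz');im=z['im'];P=z['P']
    for (a,b,c,d) in bx:
        Q=P[b:d,a:c].reshape(-1,3)
        for lo,hi in((.055,.09),(.012,.04)):
            m=Q[(Q[:,2]>lo)&(Q[:,2]<hi)]
            if len(m)<5: continue
            r=cv2.minAreaRect((m[:,:2]*1000).astype(np.float32))
            print(n,(a,b),lo,len(m),np.median(m,0).round(4),r)
# shelf top, lamp
    P2=P.reshape(-1,3)
    def sel(x0,x1,y0,y1,z0,z1):
        m=(P2[:,0]>x0)&(P2[:,0]<x1)&(P2[:,1]>y0)&(P2[:,1]<y1)&(P2[:,2]>z0)&(P2[:,2]<z1);return P2[m]
    s=sel(.25,.55,-.45,-.12,.045,.10);print('shelf',cv2.minAreaRect((s[:,:2]*1000).astype(np.float32)))
    f=sel(.5,.9,-.2,.3,.1,.5)
    for lo in np.arange(.1,.45,.02):
        q=f[(f[:,2]>=lo)&(f[:,2]<lo+.02)]
        if len(q)>3: print(n,round(lo,2),len(q),q.min(0).round(3),q.max(0).round(3))
    print('bench',np.nanmedian(sel(.3,.4,.0,.1,-.02,.02)[:,2]))
t=np.load('top.npz')['im'];s=np.load('side.npz')['im']
a=cv2.resize(t[60:250,230:470],(720,570),interpolation=cv2.INTER_CUBIC);save(a,'tc')
a=cv2.resize(s[115:305,300:440],(420,570),interpolation=cv2.INTER_CUBIC);save(a,'sc')
E
```

```text
top (410, 165) 0.055 758 [ 0.4559 -0.3245  0.0637] ((484.65472412109375, -322.17803955078125), (114.13569641113281, 111.53975677490234), 0.6315320134162903)
top (410, 165) 0.012 127 [ 0.484  -0.317   0.0223] ((499.3854675292969, -313.8771667480469), (79.1434555053711, 38.714778900146484), 33.435245513916016)
top (310, 205) 0.012 162 [ 0.4087 -0.0849  0.0166] ((403.8715515136719, -74.9665756225586), (139.60853576660156, 32.21993637084961), 88.39385223388672)
shelf ((417.01141357421875, -322.6478271484375), (244.5027313232422, 264.9006652832031), 86.9384536743164)
top 0.1 46 [ 0.621 -0.155  0.101] [0.899 0.294 0.12 ]
top 0.12 227 [ 0.604 -0.168  0.12 ] [0.9   0.292 0.14 ]
top 0.14 419 [ 0.603 -0.165  0.14 ] [0.781 0.161 0.16 ]
top 0.16 581 [ 0.604 -0.161  0.16 ] [0.772 0.16  0.18 ]
top 0.18 927 [ 0.52 -0.15  0.18] [0.768 0.16  0.2  ]
top 0.2 1018 [ 0.519 -0.14   0.2  ] [0.752 0.16  0.22 ]
top 0.22 160 [ 0.621 -0.125  0.22 ] [0.741 0.144 0.24 ]
top 0.24 213 [ 0.623 -0.123  0.24 ] [0.745 0.119 0.26 ]
top 0.26 163 [ 0.611 -0.108  0.26 ] [0.726 0.105 0.28 ]
top 0.28 173 [ 0.612 -0.11   0.2
[... 474 characters left out ...]
628173828125, 261.39642333984375), 86.52249145507812)
side 0.1 54 [ 0.627 -0.167  0.1  ] [0.883 0.288 0.12 ]
side 0.12 232 [ 0.622 -0.174  0.12 ] [0.891 0.299 0.14 ]
side 0.14 310 [ 0.603 -0.171  0.14 ] [0.774 0.159 0.16 ]
side 0.16 357 [ 0.607 -0.164  0.16 ] [0.777 0.161 0.18 ]
side 0.18 438 [ 0.522 -0.16   0.18 ] [0.77  0.141 0.2  ]
side 0.2 571 [ 0.52 -0.15  0.2 ] [0.766 0.158 0.22 ]
side 0.22 158 [ 0.518 -0.137  0.22 ] [0.745 0.157 0.24 ]
side 0.24 156 [ 0.627 -0.128  0.241] [0.754 0.113 0.259]
side 0.26 106 [ 0.612 -0.113  0.26 ] [0.734 0.101 0.28 ]
side 0.28 128 [ 0.614 -0.111  0.28 ] [0.741 0.107 0.3  ]
side 0.3 423 [ 0.676 -0.115  0.3  ] [0.74  0.107 0.32 ]
bench 0.002643170580337806
```

View pics/tc.png

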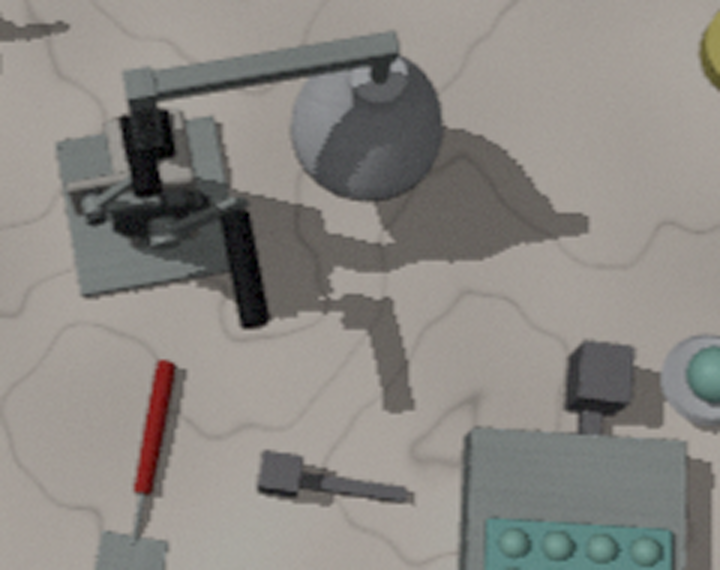

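View pics/sc.png

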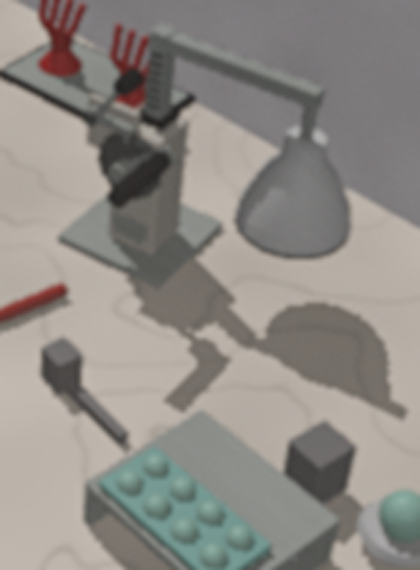

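Crops: the chosen gauge head is a grey box at top-crop (600,378), with its bar leading under the shelf. The small look-alike is at (282,473). The stand is yawed about 8°, and the handle runs (235,215)-(255,320).

```bash
python3 - <<'E'
from h import *
def rect(q):
    (c,s,a)=cv2.minAreaRect((q[:,:2]*1000).astype(np.float32));return np.round(c,1),np.round(s,1),round(a,2)
for n in('top','side'):
    z=np.load(n+'.npz');im=z['im'].astype(int);P=z['P']
    v,u=np.mgrid[0:400,0:640]
    def S(x0,x1,y0,y1,z0,z1,extra=None):
        m=(P[...,0]>x0)&(P[...,0]<x1)&(P[...,1]>y0)&(P[...,1]<y1)&(P[...,2]>z0)&(P[...,2]<z1)
        if extra is not None: m&=extra
        return P[m]
    dark=im.max(-1)<60
    def pr(k,q): print(n,k,len(q),q.mean(0).round(4),rect(q) if len(q)>4 else '')
    pr('head',S(.46,.56,-.38,-.28,.066,.076))
    bar=S(.42,.56,-.38,-.28,.018,.030); pr('bar',bar)
    pr('board',S(.3,.48,-.45,-.2,.056,.067))
    pr('arm',S(.66,.78,-.15,.14,.300,.325))
    pr('handle',S(.48,.62,0,.1,.17,.225,dark))
    pr('knob',S(.58,.68,0.0,.15,.24,.30,dark))
    pr('foot',S(.53,.74,-.02,.17,.006,.018))
    q=S(.56,.8,-.19,-.02,.118,.135); pr('shade',q)
    if len(q)>10:
        A=np.c_[2*q[:,:2],np.ones(len(q))];x=np.linalg.lstsq(A,(q[:,:2]**2).sum(1),rcond=None)[0];print('circ',x[:2],np.sqrt(x[2]+x[0]**2+x[1]**2), q[:,2].min())
    q=S(.56,.8,-.19,-.02,.2,.28); pr('shadeTop',q)
    # other objects for collision
    pr('torch',S(.45,.75,.2,.45,.1,.25)); pr('jar',S(.4,.55,.2,.35,.07,.1)); pr('smallgauge',S(.38,.46,-.15,.02,.03,.05))
E
```

```text
top head 264 [ 0.5121 -0.3279  0.0694] (array([ 512. , -327.5]), array([49.7, 55.9]), 84.9)
top bar 77 [ 0.4852 -0.3197  0.023 ] (array([ 500.1, -313.7]), array([77.7, 38.2]), 33.44)
top board 2172 [ 0.4046 -0.2988  0.0608] (array([ 379.3, -300.3]), array([200.5, 158.8]), 89.91)
top arm 879 [0.7057 0.0014 0.3106] (array([709.4,  -1.4]), array([ 27.3, 220.9]), 11.86)
top handle 326 [0.5774 0.0141 0.2087] (array([578. ,  12.9]), array([112.7,  48.6]), 29.14)
top knob 216 [0.6454 0.0914 0.2745] (array([645.3,  94.8]), array([68. , 30.9]), 3.46)
top foot 969 [0.6487 0.1012 0.011 ] (array([635. ,  80.6]), array([209.3, 178.6]), 0.25)
top shade 141 [ 0.6781 -0.091   0.128 ] (array([695.5, -90.7]), array([139.1,  73.1]), 73.17)
circ [ 0.72766087 -0.10084471] 0.06864202471771844 0.11814632530662084
top shadeTop 628 [ 0.7138 -0.0996  0.2236] (array([716., -99.]), array([67.7, 83.4]), 4.2)
top torch 831 [0.543  0.4213 0.1731] (array([527.8, 429.7]), array([ 47.5, 123.4]), 65.34)
top jar 16 [0.4215 0.3484 0.0848] (array([421.7, 348.4]), array([22.1,  2.5]), 3.18)
top smallgauge 143 [ 0.4176 -0.
[... 549 characters left out ...]
88 0.0846 0.2785] (array([632.3,  83.9]), array([34.2, 20.3]), 0.52)
side foot 578 [0.6426 0.0749 0.0122] (array([635.5,  75.5]), array([207.7, 188.1]), 0.45)
side shade 119 [ 0.6885 -0.1327  0.129 ] (array([ 704.4, -123.7]), array([ 83.3, 137.2]), 38.33)
circ [ 0.72985241 -0.10304786] 0.06720015177055719 0.11996603704529751
side shadeTop 400 [ 0.7164 -0.1116  0.2271] (array([ 719.4, -108.2]), array([67.5, 85.3]), 31.85)
side torch 474 [0.5465 0.4175 0.1637] (array([528.5, 424.7]), array([ 57.7, 126.4]), 75.31)
side jar 25 [0.4238 0.3471 0.082 ] (array([424. , 346.8]), array([ 5. , 35.9]), 89.85)
side smallgauge 80 [ 0.4166 -0.0322  0.0426] (array([421.3, -27.2]), array([44.2, 37.2]), 85.18)
```

```bash
cat >> h.py <<'E'
def to(x,y,z,yang):
    """tool shift [mm] and rz units to get TCP to x,y,z with tool y at angle yang (deg), from now"""
    s=read_state();R=np.array(s['tcp_rot']);d=R.T@(np.array([x,y,z])-s['position'])*1000
    a=np.degrees(np.arctan2(R[1,1],R[0,1]));return d.round(1),round(-(yang-a)/6,2)
E
python3 - <<'E'
from h import *
z=np.load('side.npz');P=z['P']
Q=P[275:310,418:450].reshape(-1,3);Q=Q[Q[:,2]>.02];print(Q.min(0),Q.max(0))
Q=P[340:350];
for t in((.42,.2,.36,85),(.513,-.329,.36,85)):print(to(*t))
E
```

```text
[ 0.47166172 -0.51127597  0.02057614] [ 0.55661253 -0.39341086  0.07766012]
(array([-326.4, -293.1, -112.9]), np.float64(-2.5))
(array([-594.6, -758.5, -112. ]), np.float64(-2.5))
```

Call:
{"api": "apply_moves", "payload": {
  "rows": [
    {"z": -60, "claw": 0},
    {"x": -20, "y": -20, "z": -112, "rz": -1, "claw": 0},
    {"x": -326, "y": -293, "z": -112, "rz": -2.5, "claw": 0},
    {"x": -326, "y": -293, "z": -112, "rz": -2.5, "claw": 0},
    {"x": -326, "y": -293, "z": -112, "rz": -2.5, "claw": 0},
    {"x": -326, "y": -293, "z": -112, "rz": -2.5, "claw": 0},
    {"x": -326, "y": -293, "z": -112, "rz": -2.5, "claw": 0},
    {"x": -326, "y": -293, "z": -112, "rz": -2.5, "claw": 0},
    {"x": -400, "y": -428, "z": -112, "rz": -2.5, "claw": 0},
    {"x": -460, "y": -528, "z": -112, "rz": -2.5, "claw": 0}
  ]
}}

```text
validation failed for argument at $.ro...
```

```bash
python3 -c "
from h import *
print(to(.513,-.329,.2,85));print(to(.513,-.329,.055,85))"
```

```text
(array([-594.7, -758.1,   48. ]), np.float64(-2.5))
(array([-594.8, -757.9,  193. ]), np.float64(-2.5))
```

Call:
{"api": "apply_moves", "payload": {
  "rows": [
    {"x": 0, "y": 0, "z": -60, "rx": 0, "ry": 0, "rz": 0, "claw": 0}
  ]
}}

```text
time_s: 0.22
position: [0.212, 0.5843, 0.3022]
tcp_rot: [[-0.94, 0.342, -0.007], [0.342, 0.94, -0.013], [0.002, -0.014, -1.0]]
force: [-0.2, 0.6, 0.2]
opening: 1.0
grasp_force: 0.0
```

Call:
{"api": "apply_moves", "payload": {
  "rows": [
    {"x": -20, "y": -20, "z": -52, "rx": 0, "ry": 0, "rz": -1, "claw": 0},
    {"x": -326, "y": -293, "z": -52, "rx": 0, "ry": 0, "rz": -2.5, "claw": 0},
    {"x": -326, "y": -293, "z": -52, "rx": 0, "ry": 0, "rz": -2.5, "claw": 0},
    {"x": -326, "y": -293, "z": -52, "rx": 0, "ry": 0, "rz": -2.5, "claw": 0},
    {"x": -326, "y": -293, "z": -52, "rx": 0, "ry": 0, "rz": -2.5, "claw": 0},
    {"x": -326, "y": -293, "z": -52, "rx": 0, "ry": 0, "rz": -2.5, "claw": 0},
    {"x": -326, "y": -293, "z": -52, "rx": 0, "ry": 0, "rz": -2.5, "claw": 0},
    {"x": -326, "y": -293, "z": -52, "rx": 0, "ry": 0, "rz": -2.5, "claw": 0},
    {"x": -400, "y": -428, "z": -52, "rx": 0, "ry": 0, "rz": -2.5, "claw": 0},
    {"x": -460, "y": -528, "z": -52, "rx": 0, "ry": 0, "rz": -2.5, "claw": 0}
  ]
}}

```text
time_s: 1.48
position: [0.4401, 0.0756, 0.3593]
tcp_rot: [[-0.996, 0.086, -0.0], [0.086, 0.996, 0.0], [0.0, 0.0, -1.0]]
force: [1.9, -0.1, 1.0]
opening: 1.0
grasp_force: 0.0
```

```bash
python3 -c "
from h import *
print(to(.513,-.329,.25,85));print(to(.513,-.329,.055,85))"
```

```text
(array([-107.6, -396.9,  109.2]), np.float64(0.01))
(array([-107.6, -396.9,  304.2]), np.float64(0.01))
```

Call:
{"api": "apply_moves", "payload": {
  "rows": [
    {"x": -108, "y": -397, "z": 109, "rx": 0, "ry": 0, "rz": 0, "claw": 0},
    {"x": -108, "y": -397, "z": 109, "rx": 0, "ry": 0, "rz": 0, "claw": 0},
    {"x": -108, "y": -397, "z": 109, "rx": 0, "ry": 0, "rz": 0, "claw": 0},
    {"x": -108, "y": -397, "z": 109, "rx": 0, "ry": 0, "rz": 0, "claw": 0},
    {"x": -108, "y": -397, "z": 109, "rx": 0, "ry": 0, "rz": 0, "claw": 0},
    {"x": -108, "y": -397, "z": 109, "rx": 0, "ry": 0, "rz": 0, "claw": 0},
    {"x": -108, "y": -397, "z": 109, "rx": 0, "ry": 0, "rz": 0, "claw": 0},
    {"x": -108, "y": -397, "z": 109, "rx": 0, "ry": 0, "rz": 0, "claw": 0},
    {"x": -108, "y": -397, "z": 109, "rx": 0, "ry": 0, "rz": 0, "claw": 0}
  ]
}}

```text
time_s: 2.6
position: [0.5127, -0.3269, 0.2499]
tcp_rot: [[-0.996, 0.087, -0.001], [0.087, 0.996, 0.002], [0.002, 0.002, -1.0]]
force: [0.5, 0.6, -0.4]
opening: 0.999
grasp_force: 0.0
```

```bash
python3 - <<'E'
from h import *
im,d,P,p=pts('wrist'); save(im,'w1')
m=(P[...,2]>.064)&(P[...,2]<.078)&(P[...,0]>.475)&(P[...,1]<-.28)&(P[...,1]>-.38)
print(m.sum(),P[m].mean(0),cv2.minAreaRect((P[m][:,:2]*1000).astype(np.float32)))
m=(P[...,2]>.015)&(P[...,2]<.03)&(P[...,0]>.46)&(P[...,0]<.5)&(P[...,1]<-.28)&(P[...,1]>-.38)
print(m.sum(),P[m].mean(0) if m.any() else'',p)
print(to(.513,-.329,.055,85))
E
```

```text
2033 [ 0.51425505 -0.33033061  0.06887719] ((515.6140747070312, -330.342529296875), (49.972286224365234, 56.2116584777832), 83.52458953857422)
399 [ 0.47571744 -0.32631964  0.02279044] {'fx': 286.36104744382993, 'fy': 286.36104744382993, 'cx': 324.1070439990492, 'cy': 197.27221551668381, 'xyz': array([ 0.43274965, -0.31937751,  0.38618581]), 'orientation': array([[ 0.08762333, -0.95369154, -0.2877405 ],
       [ 0.99615303,  0.08421855,  0.0242153 ],
       [ 0.00113916, -0.28875539,  0.95740223]])}
(array([ -0.6,  -2.9, 195.3]), np.float64(0.01))
```

View pics/w1.png

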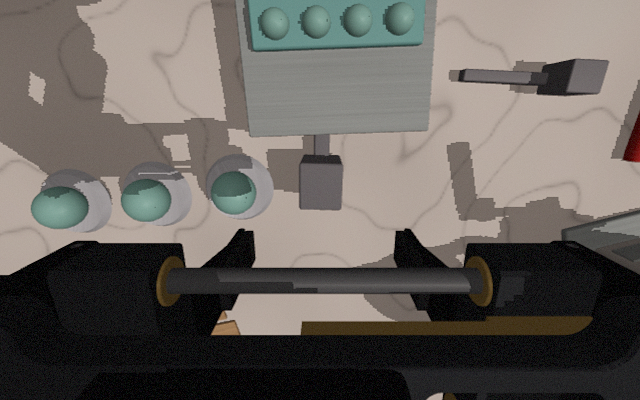

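Wrist view: the head is at (321,180), with its bar going under the shelf at (321,145). A cup stands close on the -y side at (240,185), so I'll narrow the fingers before going down.

Call:
{"api": "apply_moves", "payload": {
  "rows": [
    {"x": -2, "y": -4, "z": 50, "rx": 0, "ry": 0, "rz": 0.2, "claw": 45},
    {"x": -2, "y": -4, "z": 100, "rx": 0, "ry": 0, "rz": 0.2, "claw": 45},
    {"x": -2, "y": -4, "z": 130, "rx": 0, "ry": 0, "rz": 0.2, "claw": 45},
    {"x": -2, "y": -4, "z": 165, "rx": 0, "ry": 0, "rz": 0.2, "claw": 45},
    {"x": -2, "y": -4, "z": 195, "rx": 0, "ry": 0, "rz": 0.2, "claw": 45},
    {"x": -2, "y": -4, "z": 195, "rx": 0, "ry": 0, "rz": 0.2, "claw": 45},
    {"x": -2, "y": -4, "z": 195, "rx": 0, "ry": 0, "rz": 0.2, "claw": 150},
    {"x": -2, "y": -4, "z": 195, "rx": 0, "ry": 0, "rz": 0.2, "claw": 150},
    {"x": -2, "y": -4, "z": 195, "rx": 0, "ry": 0, "rz": 0.2, "claw": 150},
    {"x": -2, "y": -4, "z": 195, "rx": 0, "ry": 0, "rz": 0.2, "claw": 150}
  ]
}}

```text
time_s: 3.9
position: [0.5156, -0.3321, 0.057]
tcp_rot: [[-0.994, 0.108, 0.002], [0.108, 0.994, -0.001], [-0.002, -0.001, -1.0]]
force: [0.5, 1.8, 6.1]
opening: 0.572
grasp_force: 30.0
```

```bash
python3 -c "
from h import *
s=read_state();print(s['opening'],s['grasp_force'],s['position'],s['force']);print(to(.66,-.345,.055,84),to(.66,-.29,.055,84))"
```

```text
0.5723378142463353 29.982921481132507 [ 0.51555332 -0.33211351  0.0569753 ] [0.51509384 1.80211616 6.13765845]
(array([-145. ,    2.8,    2.2]), np.float64(-0.03)) (array([-139. ,   57.5,    2.2]), np.float64(-0.03))
```

Call:
{"api": "apply_moves", "payload": {
  "rows": [
    {"x": -15, "y": 0, "z": -2, "rx": 0, "ry": 0, "rz": 0, "claw": 150},
    {"x": -40, "y": 0, "z": -2, "rx": 0, "ry": 0, "rz": 0, "claw": 150},
    {"x": -70, "y": 0, "z": -2, "rx": 0, "ry": 0, "rz": 0, "claw": 150},
    {"x": -100, "y": 0, "z": -2, "rx": 0, "ry": 0, "rz": 0, "claw": 150},
    {"x": -130, "y": 10, "z": -2, "rx": 0, "ry": 0, "rz": 0, "claw": 150},
    {"x": -145, "y": 30, "z": -2, "rx": 0, "ry": 0, "rz": 0, "claw": 150},
    {"x": -145, "y": 50, "z": -2, "rx": 0, "ry": 0, "rz": 0, "claw": 150},
    {"x": -145, "y": 58, "z": 1, "rx": 0, "ry": 0, "rz": 0, "claw": 150},
    {"x": -145, "y": 58, "z": 1, "rx": 0, "ry": 0, "rz": 0, "claw": 150}
  ]
}}

```text
time_s: 5.03
position: [0.6657, -0.29, 0.0571]
tcp_rot: [[-0.994, 0.106, 0.002], [0.106, 0.994, -0.004], [-0.003, -0.003, -1.0]]
force: [0.6, -2.4, 4.6]
opening: 0.571
grasp_force: 30.0
```

Release, rise 180 mm, and go back over the bar.

Call:
{"api": "apply_moves", "payload": {
  "rows": [
    {"x": 0, "y": 0, "z": 0, "rx": 0, "ry": 0, "rz": 0, "claw": 40},
    {"x": 0, "y": 0, "z": 0, "rx": 0, "ry": 0, "rz": 0, "claw": 0},
    {"x": 0, "y": 0, "z": 0, "rx": 0, "ry": 0, "rz": 0, "claw": 0},
    {"x": 0, "y": 0, "z": -60, "rx": 0, "ry": 0, "rz": 0, "claw": 0},
    {"x": 20, "y": 0, "z": -120, "rx": 0, "ry": 0, "rz": 0, "claw": 0},
    {"x": 80, "y": 0, "z": -150, "rx": 0, "ry": 0, "rz": 0, "claw": 0},
    {"x": 140, "y": 0, "z": -150, "rx": 0, "ry": 0, "rz": 0, "claw": 0},
    {"x": 140, "y": 0, "z": -150, "rx": 0, "ry": 0, "rz": 0, "claw": 0},
    {"x": 140, "y": 0, "z": -150, "rx": 0, "ry": 0, "rz": 0, "claw": 0}
  ]
}}

```text
time_s: 6.15
position: [0.5264, -0.2751, 0.2049]
tcp_rot: [[-0.994, 0.108, 0.001], [0.108, 0.994, -0.001], [-0.001, -0.001, -1.0]]
force: [0.8, -1.2, 0.0]
opening: 0.996
grasp_force: 0.0
```

```bash
cat > g.py <<'E'
from h import *
def gauge(n,x0=.5,x1=.8,y0=-.4,y1=-.15,show=None):
    im,d,P,p=pts(n)
    if show: save(im,show)
    b=(P[...,0]>x0)&(P[...,0]<x1)&(P[...,1]>y0)&(P[...,1]<y1)
    for k,lo,hi in(('head',.062,.08),('bar',.015,.032)):
        m=b&(P[...,2]>lo)&(P[...,2]<hi)
        if m.sum()>5: print(n,k,m.sum(),P[m].mean(0).round(4),cv2.minAreaRect((P[m][:,:2]*1000).astype(np.float32)))
E
python3 - <<'E'
from g import *
gauge('top',.47);gauge('wrist',.47,show='w2');print(read_state()['position'])
E
```

```text
top head 202 [ 0.6663 -0.2788  0.0681] ((663.3243408203125, -286.4651184082031), (50.47760772705078, 56.90760040283203), 83.67615509033203)
top bar 22 [ 0.6245 -0.2932  0.0232] ((585.2970581054688, -321.3061218261719), (234.8045654296875, 32.619503021240234), 35.97380065917969)
wrist head 1223 [ 0.6587 -0.2884  0.0689] ((659.141357421875, -288.44805908203125), (49.87032699584961, 37.99123764038086), 83.29491424560547)
wrist bar 2201 [ 0.5564 -0.2896  0.0227] ((565.607177734375, -331.4723205566406), (139.27806091308594, 148.52548217773438), 88.99577331542969)
[ 0.52770662 -0.27551246  0.20469845]
```

```bash
python3 - <<'E'
from g import *
im,d,P,p=pts('wrist')
m=(P[...,0]>.49)&(P[...,0]<.62)&(P[...,1]<-.24)&(P[...,1]>-.32)&(P[...,2]>.018)&(P[...,2]<.035)
q=P[m];print(m.sum(),q.mean(0),np.median(q[:,2]))
for a in(.50,.53,.56,.60):
    r=q[abs(q[:,0]-a)<.01];print(a,len(r),r[:,1].min(),r[:,1].max())
print(q[:,0].min(), to(.532,-.275,.028,84))
E
```

```text
1780 [ 0.5533056  -0.27675519  0.02274553] 0.022841718657046928
0.5 276 -0.28120937486155956 -0.26065989297936193
0.53 290 -0.2846537950669075 -0.263007472064284
0.56 272 -0.2881495705714226 -0.26711284470823904
0.6 256 -0.29282649521171855 -0.27115254772922187
0.49267137806531197 (array([ -4. ,   1. , 176.5]), np.float64(-0.03))
```

Call:
{"api": "apply_moves", "payload": {
  "rows": [
    {"x": -3, "y": 1, "z": 50, "rx": 0, "ry": 0, "rz": 0, "claw": 80},
    {"x": -3, "y": 1, "z": 100, "rx": 0, "ry": 0, "rz": 0, "claw": 80},
    {"x": -3, "y": 1, "z": 140, "rx": 0, "ry": 0, "rz": 0, "claw": 80},
    {"x": -3, "y": 1, "z": 165, "rx": 0, "ry": 0, "rz": 0, "claw": 80},
    {"x": -3, "y": 1, "z": 175, "rx": 0, "ry": 0, "rz": 0, "claw": 80},
    {"x": -3, "y": 1, "z": 176, "rx": 0, "ry": 0, "rz": 0, "claw": 230},
    {"x": -3, "y": 1, "z": 176, "rx": 0, "ry": 0, "rz": 0, "claw": 230},
    {"x": -3, "y": 1, "z": 176, "rx": 0, "ry": 0, "rz": 0, "claw": 230},
    {"x": -3, "y": 1, "z": 176, "rx": 0, "ry": 0, "rz": 0, "claw": 230},
    {"x": -3, "y": 1, "z": 176, "rx": 0, "ry": 0, "rz": 0, "claw": 230}
  ]
}}

```text
time_s: 7.55
position: [0.5294, -0.2743, 0.0292]
tcp_rot: [[-0.994, 0.108, 0.001], [0.108, 0.994, -0.001], [-0.001, -0.001, -1.0]]
force: [-0.8, -0.2, 3.2]
opening: 0.226
grasp_force: 30.0
```

```bash
python3 - <<'E'
from g import *
s=read_state();print(s['position'],s['opening'],s['grasp_force'],s['force'])
a=np.radians(22);L=np.array([.7285,-.102]);t=L-.135*np.array([np.cos(a),np.sin(a)]);print(t,to(t[0],t[1],.0295,112))
gauge('top')
E
```

```text
[ 0.52944208 -0.27428143  0.02917819] 0.22611295772851814 29.98322993516922 [-0.76875562 -0.19053859  3.16234614]
[ 0.60333018 -0.15257189] (array([-60.3, 129. ,  -0.4]), np.float64(-4.7))
top head 74 [ 0.6804 -0.2955  0.0676] ((678.6094360351562, -292.7881164550781), (40.096561431884766, 22.458026885986328), 78.64153289794922)
```

Call:
{"api": "apply_moves", "payload": {
  "rows": [
    {"x": -4, "y": 8, "z": 0, "rx": 0, "ry": 0, "rz": -0.4, "claw": 230},
    {"x": -11, "y": 24, "z": 0, "rx": 0, "ry": 0, "rz": -1.0, "claw": 230},
    {"x": -20, "y": 43, "z": 0, "rx": 0, "ry": 0, "rz": -1.7, "claw": 230},
    {"x": -29, "y": 62, "z": 0, "rx": 0, "ry": 0, "rz": -2.4, "claw": 230},
    {"x": -38, "y": 81, "z": 0, "rx": 0, "ry": 0, "rz": -3.1, "claw": 230},
    {"x": -46, "y": 100, "z": 0, "rx": 0, "ry": 0, "rz": -3.8, "claw": 230},
    {"x": -53, "y": 115, "z": 0, "rx": 0, "ry": 0, "rz": -4.3, "claw": 230},
    {"x": -58, "y": 126, "z": 0, "rx": 0, "ry": 0, "rz": -4.6, "claw": 230},
    {"x": -59, "y": 128, "z": 0, "rx": 0, "ry": 0, "rz": -4.7, "claw": 230},
    {"x": -59, "y": 128, "z": 0, "rx": 0, "ry": 0, "rz": -4.7, "claw": 230}
  ]
}}

```text
time_s: 8.85
position: [0.6026, -0.1514, 0.0292]
tcp_rot: [[-0.926, -0.378, 0.001], [-0.378, 0.926, 0.0], [-0.001, -0.0, -1.0]]
force: [0.1, 0.3, 5.9]
opening: 0.227
grasp_force: 30.0
```

```bash
python3 - <<'E'
from g import *
s=read_state();print(s['position'],s['opening'],s['grasp_force'],s['force'])
im,d,P,p=pts('side'); save(cv2.resize(im[120:290,290:460],(680,680))[:600],'s2')
m=(P[...,0]>.63)&(P[...,0]<.78)&(P[...,1]>-.17)&(P[...,1]<-.05)&(P[...,2]>.02)&(P[...,2]<.085)
q=P[m];print(m.sum(),q.min(0),q.max(0),cv2.minAreaRect((q[:,:2]*1000).astype(np.float32)))
m=(P[...,0]>.56)&(P[...,0]<.8)&(P[...,1]>-.19)&(P[...,1]<-.02)&(P[...,2]>.118)&(P[...,2]<.15);q=P[m]
A=np.c_[2*q[:,:2],np.ones(len(q))];x=np.linalg.lstsq(A,(q[:,:2]**2).sum(1),rcond=None)[0];print('circ',x[:2],q[:,2].min())
E
```

```text
[ 0.60259424 -0.15138684  0.02918413] 0.2270340627032326 29.984445869922638 [0.0862827  0.25973173 5.91840904]
12 [ 0.634536   -0.13115682  0.02237098] [ 0.75930704 -0.11308082  0.05685873] ((696.7222900390625, -120.51979064941406), (125.99214935302734, 6.861566543579102), 6.589304447174072)
circ [ 0.65509484 -0.11970476] 0.11802805717887455
```

View pics/s2.png

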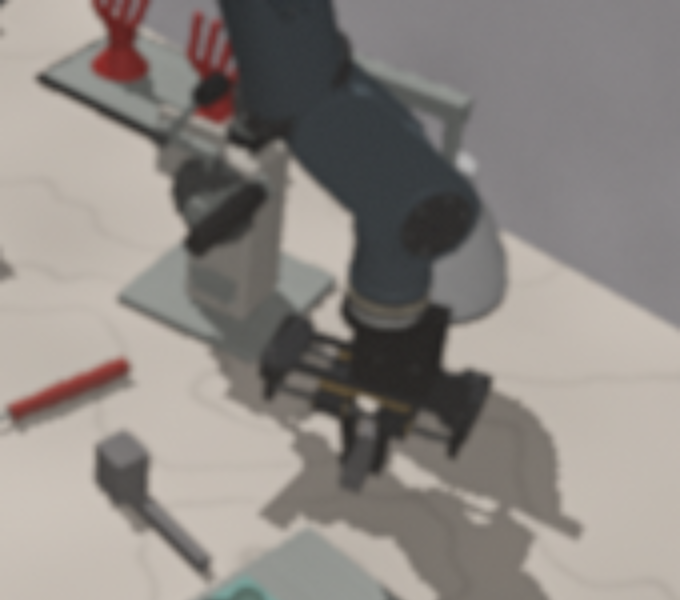

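Call:
{"api": "apply_moves", "payload": {
  "rows": [
    {"x": 0, "y": 0, "z": 0, "rx": 0, "ry": 0, "rz": 0, "claw": 150},
    {"x": 0, "y": 0, "z": 0, "rx": 0, "ry": 0, "rz": 0, "claw": 100},
    {"x": 0, "y": 0, "z": -15, "rx": 0, "ry": 0, "rz": 0, "claw": 100},
    {"x": 10, "y": 0, "z": -40, "rx": 0, "ry": 0, "rz": 0, "claw": 100},
    {"x": 60, "y": -10, "z": -70, "rx": 0, "ry": 0, "rz": 0, "claw": 100},
    {"x": 110, "y": -30, "z": -110, "rx": 0, "ry": 0, "rz": 0, "claw": 100},
    {"x": 130, "y": -40, "z": -160, "rx": 0, "ry": 0, "rz": 0, "claw": 100},
    {"x": 130, "y": -40, "z": -160, "rx": 0, "ry": 0, "rz": 0, "claw": 100}
  ]
}}

```text
time_s: 9.9
position: [0.4973, -0.2421, 0.1935]
tcp_rot: [[-0.928, -0.372, 0.008], [-0.372, 0.928, -0.006], [-0.005, -0.009, -1.0]]
force: [0.2, -0.4, -1.3]
opening: 0.607
grasp_force: 0.0
```

```bash
python3 - <<'E'
from g import *
print(read_state()['position'])
for n in('side','wrist'):
    im,d,P,p=pts(n); save(im,n+'3')
    m=(P[...,0]>.55)&(P[...,0]<.7)&(P[...,1]>-.22)&(P[...,1]<-.05)&(P[...,2]>.015)&(P[...,2]<.033)
    m&=(im.max(-1).astype(int)<110)
    q=P[m];print(n,'bar',len(q), cv2.minAreaRect((q[:,:2]*1000).astype(np.float32)) if len(q)>4 else '')
    m=(P[...,0]>.66)&(P[...,0]<.8)&(P[...,1]>-.19)&(P[...,1]<-.03)&(P[...,2]>.02)&(P[...,2]<.075)
    q=P[m];print('head',len(q),(q.min(0),q.max(0),cv2.minAreaRect((q[:,:2]*1000).astype(np.float32))) if len(q)>4 else '')
    m=(P[...,0]>.56)&(P[...,0]<.82)&(P[...,1]>-.19)&(P[...,1]<-.02)&(P[...,2]>.118)&(P[...,2]<.135);q=P[m]
    A=np.c_[2*q[:,:2],np.ones(len(q))];x=np.linalg.lstsq(A,(q[:,:2]**2).sum(1),rcond=None)[0];print('circ',len(q),x[:2],np.sqrt(x[2]+x[0]**2+x[1]**2),q[:,2].min())
a=cv2.imread('pics/wrist3.png');b=cv2.imread('pics/side3.png')[100:300,280:480]
cv2.imwrite('pics/m3.png',np.hstack([cv2.resize(a,(480,300)),cv2.resize(b,(300,300))]))
E
```

```text
[ 0.49734414 -0.24206833  0.19350216]
side bar 93 ((637.09326171875, -136.6826171875), (150.191162109375, 25.394094467163086), 25.395570755004883)
head 73 (array([ 0.66093903, -0.13607133,  0.0208275 ]), array([ 0.71542153, -0.08393005,  0.05073789]), ((686.05810546875, -109.31776428222656), (55.026123046875, 46.90229034423828), 7.291926860809326))
circ 30 [ 0.73013592 -0.10299051] 0.06814211477978394 0.12246535961740102
wrist bar 317 ((608.0955810546875, -148.59580993652344), (87.3663101196289, 19.630895614624023), 22.86034393310547)
head 0 Traceback (most recent call last):
  File "<stdin>", line 11, in <module>
    return umr_minimum(a, axis, None, out, keepdims, initial, where)
ValueError: zero-size array to reduction operation minimum which has no identity
```

```bash
python3 - <<'E'
from g import *
print(to(.53,.01,.36,101.5))
E
```

```text
(array([-124.8,  218.1, -170.5]), np.float64(1.74))
```

Call:
{"api": "apply_moves", "payload": {
  "rows": [
    {"x": 0, "y": 20, "z": -60, "rx": 0, "ry": 0, "rz": 0, "claw": 255},
    {"x": 0, "y": 40, "z": -120, "rx": 0, "ry": 0, "rz": 0, "claw": 255},
    {"x": -20, "y": 70, "z": -170, "rx": 0, "ry": 0, "rz": 0.7, "claw": 255},
    {"x": -60, "y": 120, "z": -170, "rx": 0, "ry": 0, "rz": 1.7, "claw": 255},
    {"x": -90, "y": 170, "z": -170, "rx": 0, "ry": 0, "rz": 1.7, "claw": 255},
    {"x": -125, "y": 218, "z": -170, "rx": 0, "ry": 0, "rz": 1.7, "claw": 255},
    {"x": -125, "y": 218, "z": -170, "rx": 0, "ry": 0, "rz": 1.7, "claw": 255},
    {"x": -125, "y": 218, "z": -170, "rx": 0, "ry": 0, "rz": 1.7, "claw": 255}
  ]
}}

```text
time_s: 11.0
position: [0.5298, 0.0108, 0.3572]
tcp_rot: [[-0.978, -0.207, -0.003], [-0.207, 0.978, -0.0], [0.003, 0.001, -1.0]]
force: [-0.4, -0.9, -0.2]
opening: 0.005
grasp_force: 0.0
```

```bash
python3 - <<'E'
from g import *
print(read_state()['position'])
im,d,P,p=pts('wrist');save(im,'w4');np.savez('w4',im=im,P=P)
dark=im.max(-1)<70
def pr(k,m):
    q=P[m];print(k,len(q),q.mean(0).round(4) if len(q) else '',q[:,2].max() if len(q) else '',cv2.minAreaRect((q[:,:2]*1000).astype(np.float32)) if len(q)>4 else '')
b=lambda x0,x1,y0,y1,z0,z1:(P[...,0]>x0)&(P[...,0]<x1)&(P[...,1]>y0)&(P[...,1]<y1)&(P[...,2]>z0)&(P[...,2]<z1)
pr('handle',dark&b(.48,.62,-.04,.06,.18,.225))
pr('knob',dark&b(.58,.66,.05,.14,.255,.295))
pr('arm',b(.66,.78,-.15,.14,.305,.325))
E
```

```text
[0.52979537 0.01076176 0.35716723]
handle 1229 [0.548  0.0028 0.21  ] 0.21489940631088844 ((555.9044189453125, 5.022500991821289), (67.55675506591797, 25.547744750976562), 12.182401657104492)
knob 0   
arm 0
```

View pics/w4.png

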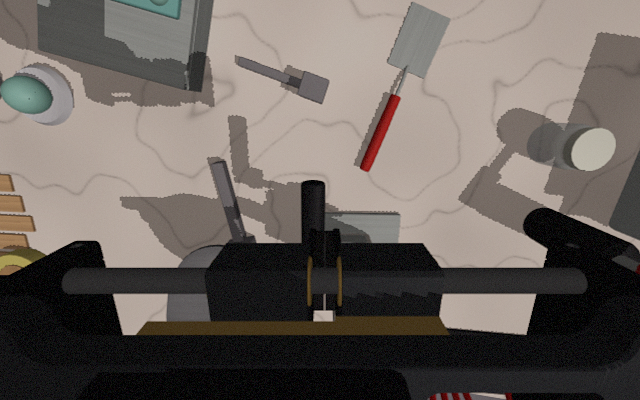

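The handle shows as a dark bar at (313,182)-(313,235), direction 12°, with its top at 215 mm. Now I push the knob with closed fingers.

Call:
{"api": "apply_moves", "payload": {
  "rows": [
    {"x": -60, "y": 0, "z": 0, "rx": 0, "ry": 0, "rz": 0, "claw": 255},
    {"x": -101, "y": 0, "z": 20, "rx": 0, "ry": 0, "rz": 0, "claw": 255},
    {"x": -101, "y": 0, "z": 55, "rx": 0, "ry": 0, "rz": 0, "claw": 255},
    {"x": -101, "y": 0, "z": 69, "rx": 0, "ry": 0, "rz": 0, "claw": 255},
    {"x": -101, "y": 15, "z": 69, "rx": 0, "ry": 0, "rz": 0, "claw": 255},
    {"x": -101, "y": 30, "z": 69, "rx": 0, "ry": 0, "rz": 0, "claw": 255},
    {"x": -101, "y": 45, "z": 69, "rx": 0, "ry": 0, "rz": 0, "claw": 255},
    {"x": -101, "y": 60, "z": 69, "rx": 0, "ry": 0, "rz": 0, "claw": 255}
  ]
}}

```text
time_s: 12.05
position: [0.6169, 0.0909, 0.2909]
tcp_rot: [[-0.979, -0.205, 0.002], [-0.205, 0.979, -0.0], [-0.002, -0.001, -1.0]]
force: [-0.5, -0.1, -0.2]
opening: 0.005
grasp_force: 0.2
```

Call:
{"api": "apply_moves", "payload": {
  "rows": [
    {"x": 0, "y": 15, "z": 0, "rx": 0, "ry": 0, "rz": 0, "claw": 255},
    {"x": 0, "y": 30, "z": 0, "rx": 0, "ry": 0, "rz": 0, "claw": 255},
    {"x": 0, "y": 42, "z": 0, "rx": 0, "ry": 0, "rz": 0, "claw": 255},
    {"x": 0, "y": 42, "z": 0, "rx": 0, "ry": 0, "rz": 0, "claw": 255},
    {"x": 0, "y": 10, "z": 0, "rx": 0, "ry": 0, "rz": 0, "claw": 255},
    {"x": 0, "y": -25, "z": -30, "rx": 0, "ry": 0, "rz": 0, "claw": 255},
    {"x": 40, "y": -45, "z": -60, "rx": 0, "ry": 0, "rz": 0, "claw": 255},
    {"x": 90, "y": -60, "z": -60, "rx": 0, "ry": 0, "rz": 0, "claw": 0},
    {"x": 90, "y": -60, "z": -60, "rx": 0, "ry": 0, "rz": 0, "claw": 0},
    {"x": 90, "y": -60, "z": -60, "rx": 0, "ry": 0, "rz": 0, "claw": 0}
  ]
}}

```text
time_s: 13.3
position: [0.5417, 0.0119, 0.3499]
tcp_rot: [[-0.979, -0.204, 0.002], [-0.204, 0.979, -0.0], [-0.002, -0.0, -1.0]]
force: [-0.2, 0.4, 0.0]
opening: 0.263
grasp_force: 0.0
```

```bash
python3 - <<'E'
from g import *
s=read_state();p=s['position'];ex=np.array([.9785,.2062]);ey=np.array([-.2062,.9785])
print(p,p[:2]@ex,p[:2]@ey)
im,d,P,_=pts('side')
a=cv2.resize(im[110:230,280:440],(800,600),interpolation=cv2.INTER_CUBIC);save(a,'s5')
U=P[...,:2]@ex;V=P[...,:2]@ey
m=(im.max(-1)<60)&(P[...,2]>.24)&(P[...,2]<.3)&(U>.59)&(U<.67)&(V>-.08)&(V<.1)
print('knob',m.sum(),U[m].mean(),V[m].mean(),P[m][:,2].mean())
E
```

```text
[0.54172513 0.011868   0.34991348] 0.5325252199988524 -0.10009088054522743
knob 43 0.6344689471395193 0.04981452047073217 0.27602451023711544
```

View pics/s5.png

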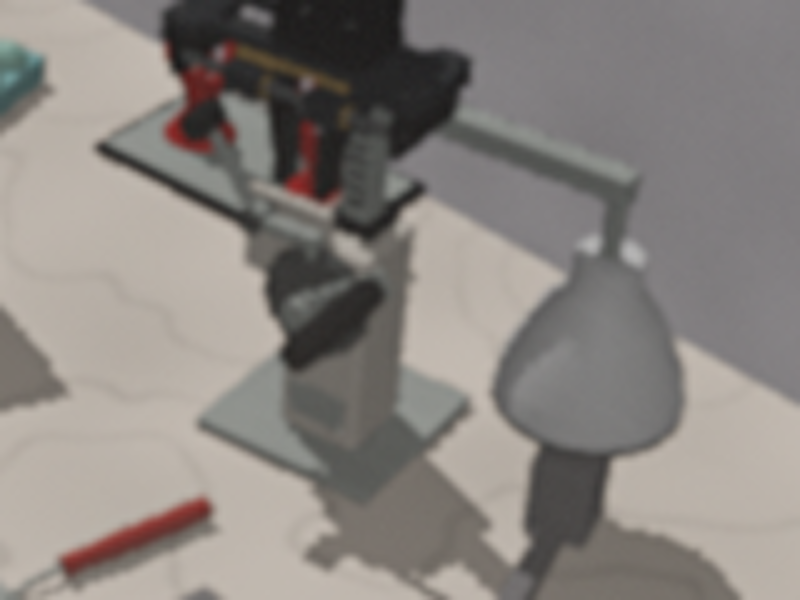

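The knob moved from lateral -47 to +50 mm, so the lever is thrown. In the crop the knob is at (205,115) and the gauge head is under the lamp at (570,490). Next is the handle.

Call:
{"api": "apply_moves", "payload": {
  "rows": [
    {"x": -7, "y": -10, "z": 40, "rx": 0, "ry": 0, "rz": 0, "claw": 0},
    {"x": -7, "y": -10, "z": 75, "rx": 0, "ry": 0, "rz": 0, "claw": 0},
    {"x": -7, "y": -10, "z": 75, "rx": 0, "ry": 0, "rz": 0, "claw": 0},
    {"x": -7, "y": -10, "z": 110, "rx": 0, "ry": 0, "rz": 0, "claw": 0},
    {"x": -7, "y": -10, "z": 135, "rx": 0, "ry": 0, "rz": 0, "claw": 0},
    {"x": -7, "y": -10, "z": 142, "rx": 0, "ry": 0, "rz": 0, "claw": 0},
    {"x": -7, "y": -10, "z": 142, "rx": 0, "ry": 0, "rz": 0, "claw": 230},
    {"x": -7, "y": -10, "z": 142, "rx": 0, "ry": 0, "rz": 0, "claw": 230},
    {"x": -7, "y": -10, "z": 142, "rx": 0, "ry": 0, "rz": 0, "claw": 230},
    {"x": -7, "y": -10, "z": 142, "rx": 0, "ry": 0, "rz": 0, "claw": 230}
  ]
}}

```text
time_s: 14.6
position: [0.5502, 0.0039, 0.2082]
tcp_rot: [[-0.979, -0.205, 0.001], [-0.205, 0.979, -0.0], [-0.001, -0.0, -1.0]]
force: [0.2, 0.5, -0.3]
opening: 0.635
grasp_force: 0.0
```

```bash
python3 - <<'E'
from g import *
s=read_state();p=s['position'];ex=np.array([.9785,.2062]);ey=np.array([-.2062,.9785])
v=p[:2]@ey
print(p,p[:2]@ex,v,s['opening'],s['force'],s['grasp_force'])
def rows(c0,c1,n,fn=lambda t:t):
    for c in np.linspace(c0,c1,n+1)[1:]:
        print(round(c,2),'y',round(80*(np.sin(c-.87)-np.sin(c0-.87)),1),'z',round(-80*(np.cos(c-.87)-np.cos(c0-.87)),1))
rows(0,-.3,6)
E
```

```text
[0.5502113  0.00391292 0.20818287] 0.5391886051328222 -0.109624781854854 0.6348706463633715 [ 0.21594185  0.5265069  -0.27600213] 0.0
-0.05 y -2.5 z 3.1
-0.1 y -4.8 z 6.4
-0.15 y -7.0 z 9.7
-0.2 y -9.0 z 13.2
-0.25 y -10.9 z 16.7
-0.3 y -12.5 z 20.4
```

Call:
{"api": "apply_moves", "payload": {
  "rows": [
    {"x": 0, "y": 0, "z": 0, "rx": 0, "ry": 0, "rz": 0, "claw": 230},
    {"x": 0, "y": 0, "z": 0, "rx": 0, "ry": 0, "rz": 0, "claw": 230},
    {"x": 0, "y": 0, "z": 0, "rx": 0, "ry": 0, "rz": 0, "claw": 230},
    {"x": 0, "y": 0, "z": 0, "rx": 0, "ry": 0, "rz": 0, "claw": 230}
  ]
}}

```text
time_s: 15.1
position: [0.5502, 0.0026, 0.2076]
tcp_rot: [[-0.979, -0.205, 0.0], [-0.205, 0.979, -0.002], [0.0, -0.002, -1.0]]
force: [0.1, -5.9, -0.4]
opening: 0.289
grasp_force: 30.0
```

Call:
{"api": "apply_moves", "payload": {
  "rows": [
    {"x": 0, "y": -2.5, "z": 3, "rx": 0, "ry": 0, "rz": 0, "claw": 230},
    {"x": 0, "y": -5, "z": 6.5, "rx": 0, "ry": 0, "rz": 0, "claw": 230},
    {"x": 0, "y": -7, "z": 10, "rx": 0, "ry": 0, "rz": 0, "claw": 230},
    {"x": 0, "y": -9, "z": 13, "rx": 0, "ry": 0, "rz": 0, "claw": 230},
    {"x": 0, "y": -11, "z": 17, "rx": 0, "ry": 0, "rz": 0, "claw": 230},
    {"x": 0, "y": -11, "z": 17, "rx": 0, "ry": 0, "rz": 0, "claw": 230},
    {"x": 0, "y": -11, "z": 17, "rx": 0, "ry": 0, "rz": 0, "claw": 230}
  ]
}}

```text
time_s: 15.98
position: [0.5522, -0.0078, 0.1906]
tcp_rot: [[-0.979, -0.205, -0.0], [-0.205, 0.979, -0.001], [0.0, -0.001, -1.0]]
force: [-1.4, -5.5, 3.9]
opening: 0.291
grasp_force: 30.0
```

```bash
cat > c.py <<'E'
from g import *
import sys
ex=np.array([.9785,.2062]);ey=np.array([-.2062,.9785])
s=read_state();p=s['position'];print(p,p[:2]@ex,p[:2]@ey,s['opening'],s['force'])
c0,c1,n=map(float,sys.argv[1:4])
for c in np.linspace(c0,c1,int(n)+1)[1:]:
    print(round(c,2),'y',round(80*(np.sin(c-.87)-np.sin(c0-.87)),1),'z',round(-80*(np.cos(c-.87)-np.cos(c0-.87)),1))
E
python3 c.py -.25 .55 10
python3 - <<'E'
from g import *
im,d,P,_=pts('side');save(cv2.resize(im[110:230,300:420],(600,600),interpolation=cv2.INTER_CUBIC),'s6')
E
```

```text
[ 0.55221495 -0.00777798  0.19058212] 0.5387385124198685 -0.12147747349018508 0.29072950414176596 [-1.35978415 -5.49743762  3.89657226]
-0.17 y 3.0 z -5.6
-0.09 y 6.5 z -11.0
-0.01 y 10.3 z -16.1
0.07 y 14.6 z -20.9
0.15 y 19.3 z -25.3
0.23 y 24.2 z -29.3
0.31 y 29.5 z -32.9
0.39 y 35.1 z -36.1
0.47 y 40.9 z -38.8
0.55 y 46.8 z -41.1
```

View pics/s6.png

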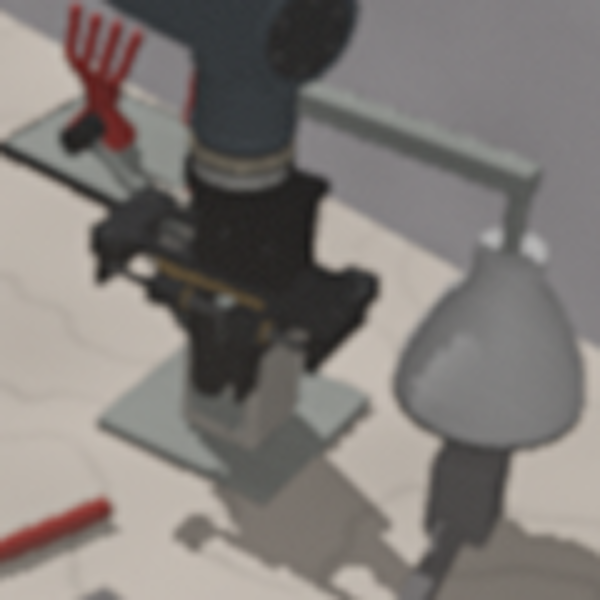

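The knob has moved further out, (321,133) to (317,137) in the full picture, so the pawl has lifted. Lowering slowly.

Call:
{"api": "apply_moves", "payload": {
  "rows": [
    {"x": 0, "y": 3, "z": -5.5, "rx": 0, "ry": 0, "rz": 0, "claw": 230},
    {"x": 0, "y": 6.5, "z": -11, "rx": 0, "ry": 0, "rz": 0, "claw": 230},
    {"x": 0, "y": 10.5, "z": -16, "rx": 0, "ry": 0, "rz": 0, "claw": 230},
    {"x": 0, "y": 14.5, "z": -21, "rx": 0, "ry": 0, "rz": 0, "claw": 230},
    {"x": 0, "y": 19.5, "z": -25.5, "rx": 0, "ry": 0, "rz": 0, "claw": 230},
    {"x": 0, "y": 24, "z": -29.5, "rx": 0, "ry": 0, "rz": 0, "claw": 230},
    {"x": 0, "y": 29.5, "z": -33, "rx": 0, "ry": 0, "rz": 0, "claw": 230},
    {"x": 0, "y": 35, "z": -36, "rx": 0, "ry": 0, "rz": 0, "claw": 230},
    {"x": 0, "y": 41, "z": -39, "rx": 0, "ry": 0, "rz": 0, "claw": 230},
    {"x": 0, "y": 47, "z": -41, "rx": 0, "ry": 0, "rz": 0, "claw": 230}
  ]
}}

```text
time_s: 17.27
position: [0.5428, 0.04, 0.2324]
tcp_rot: [[-0.979, -0.205, 0.001], [-0.205, 0.979, 0.001], [-0.001, 0.001, -1.0]]
force: [-3.1, -1.1, 6.6]
opening: 0.291
grasp_force: 30.0
```

```bash
python3 c.py .55 1.35 10
```

```text
[0.54278611 0.03996182 0.23243973] 0.5393563353483897 -0.07281985409563839 0.2907624566974972 [-3.06379791 -1.06065039  6.60759232]
0.63 y 6.1 z -1.8
0.71 y 12.4 z -3.0
0.79 y 18.8 z -3.8
0.87 y 25.2 z -4.1
0.95 y 31.6 z -3.8
1.03 y 37.9 z -3.0
1.11 y 44.2 z -1.8
1.19 y 50.3 z -0.0
1.27 y 56.3 z 2.3
1.35 y 62.1 z 5.0
```

Call:
{"api": "apply_moves", "payload": {
  "rows": [
    {"x": 0, "y": 6, "z": -2, "rx": 0, "ry": 0, "rz": 0, "claw": 230},
    {"x": 0, "y": 12.5, "z": -3, "rx": 0, "ry": 0, "rz": 0, "claw": 230},
    {"x": 0, "y": 19, "z": -4, "rx": 0, "ry": 0, "rz": 0, "claw": 230},
    {"x": 0, "y": 25, "z": -4, "rx": 0, "ry": 0, "rz": 0, "claw": 230},
    {"x": 0, "y": 31.5, "z": -4, "rx": 0, "ry": 0, "rz": 0, "claw": 230},
    {"x": 0, "y": 38, "z": -3, "rx": 0, "ry": 0, "rz": 0, "claw": 230},
    {"x": 0, "y": 44, "z": -2, "rx": 0, "ry": 0, "rz": 0, "claw": 230},
    {"x": 0, "y": 50, "z": 0, "rx": 0, "ry": 0, "rz": 0, "claw": 230},
    {"x": 0, "y": 56, "z": 2, "rx": 0, "ry": 0, "rz": 0, "claw": 230},
    {"x": 0, "y": 62, "z": 5, "rx": 0, "ry": 0, "rz": 0, "claw": 230}
  ]
}}

```text
time_s: 18.52
position: [0.5309, 0.1003, 0.2264]
tcp_rot: [[-0.979, -0.205, 0.002], [-0.205, 0.979, 0.0], [-0.002, -0.0, -1.0]]
force: [5.2, 3.5, 0.5]
opening: 0.289
grasp_force: 29.9
```

```bash
python3 c.py 1.35 2.15 10
```

```text
[0.53088495 0.10032028 0.22641293] 0.5401569683821245 -0.01130508597825209 0.2887684214930423 [5.2446363  3.47156818 0.50965941]
1.43 y 5.6 z 3.2
1.51 y 10.8 z 6.8
1.59 y 15.8 z 10.8
1.67 y 20.4 z 15.2
1.75 y 24.7 z 20.0
1.83 y 28.6 z 25.1
1.91 y 32.1 z 30.5
1.99 y 35.1 z 36.1
2.07 y 37.6 z 42.0
2.15 y 39.7 z 48.0
```

Call:
{"api": "apply_moves", "payload": {
  "rows": [
    {"x": 0, "y": 5.5, "z": 3, "rx": 0, "ry": 0, "rz": 0, "claw": 230},
    {"x": 0, "y": 11, "z": 7, "rx": 0, "ry": 0, "rz": 0, "claw": 230},
    {"x": 0, "y": 15.5, "z": 11, "rx": 0, "ry": 0, "rz": 0, "claw": 230},
    {"x": 0, "y": 20, "z": 15, "rx": 0, "ry": 0, "rz": 0, "claw": 230},
    {"x": 0, "y": 24.5, "z": 20, "rx": 0, "ry": 0, "rz": 0, "claw": 230},
    {"x": 0, "y": 28.5, "z": 25, "rx": 0, "ry": 0, "rz": 0, "claw": 230},
    {"x": 0, "y": 32, "z": 30.5, "rx": 0, "ry": 0, "rz": 0, "claw": 230},
    {"x": 0, "y": 35, "z": 36, "rx": 0, "ry": 0, "rz": 0, "claw": 230},
    {"x": 0, "y": 37.5, "z": 42, "rx": 0, "ry": 0, "rz": 0, "claw": 230},
    {"x": 0, "y": 39.5, "z": 48, "rx": 0, "ry": 0, "rz": 0, "claw": 230}
  ]
}}

```text
time_s: 19.77
position: [0.5235, 0.1383, 0.178]
tcp_rot: [[-0.979, -0.205, 0.004], [-0.205, 0.979, -0.001], [-0.003, -0.002, -1.0]]
force: [4.2, 1.6, -1.8]
opening: 0.288
grasp_force: 29.9
```

```bash
python3 c.py 2.15 2.65 10; python3 - <<'E'
from g import *
im,d,P,_=pts('side')
m=(P[...,0]>.66)&(P[...,0]<.8)&(P[...,1]>-.19)&(P[...,1]<-.03)&(P[...,2]>.03)&(P[...,2]<.2)&(im.max(-1)>90)
print(m.sum(),np.percentile(P[m][:,2],[1,5,50]))
E
```

```text
[0.52352101 0.13827229 0.17801135] 0.5407770568549488 0.02734940038627245 0.28820429097712286 [ 4.19996051  1.58315257 -1.77959524]
2.2 y 1.1 z 3.9
2.25 y 1.9 z 7.8
2.3 y 2.6 z 11.7
2.35 y 3.0 z 15.7
2.4 y 3.3 z 19.7
2.45 y 3.4 z 23.7
2.5 y 3.2 z 27.7
2.55 y 2.9 z 31.7
2.6 y 2.3 z 35.6
2.65 y 1.6 z 39.6
1066 [0.08026382 0.08832273 0.13136014]
```

Call:
{"api": "apply_moves", "payload": {
  "rows": [
    {"x": 0, "y": 1, "z": 4, "rx": 0, "ry": 0, "rz": 0, "claw": 230},
    {"x": 0, "y": 2, "z": 8, "rx": 0, "ry": 0, "rz": 0, "claw": 230},
    {"x": 0, "y": 2.5, "z": 12, "rx": 0, "ry": 0, "rz": 0, "claw": 230},
    {"x": 0, "y": 3, "z": 16, "rx": 0, "ry": 0, "rz": 0, "claw": 230},
    {"x": 0, "y": 3, "z": 16, "rx": 0, "ry": 0, "rz": 0, "claw": 230}
  ]
}}

```text
time_s: 20.45
position: [0.523, 0.141, 0.1619]
tcp_rot: [[-0.979, -0.205, 0.003], [-0.205, 0.979, -0.001], [-0.003, -0.002, -1.0]]
force: [5.7, 1.6, -2.8]
opening: 0.289
grasp_force: 29.9
```

Call:
{"api": "apply_moves", "payload": {
  "rows": [
    {"x": 0, "y": 0, "z": 2, "rx": 0, "ry": 0, "rz": 0, "claw": 230},
    {"x": 0, "y": 0, "z": 4, "rx": 0, "ry": 0, "rz": 0, "claw": 230},
    {"x": 0, "y": 0, "z": 6, "rx": 0, "ry": 0, "rz": 0, "claw": 230},
    {"x": 0, "y": 0, "z": 6, "rx": 0, "ry": 0, "rz": 0, "claw": 230}
  ]
}}

```text
time_s: 20.95
position: [0.5229, 0.1411, 0.156]
tcp_rot: [[-0.979, -0.205, 0.003], [-0.205, 0.979, -0.001], [-0.003, -0.001, -1.0]]
force: [6.3, 1.4, -3.5]
opening: 0.291
grasp_force: 29.9
```

Call:
{"api": "apply_moves", "payload": {
  "rows": [
    {"x": 0, "y": 0, "z": 2, "rx": 0, "ry": 0, "rz": 0, "claw": 230},
    {"x": 0, "y": 0, "z": 4, "rx": 0, "ry": 0, "rz": 0, "claw": 230},
    {"x": 0, "y": 0, "z": 4, "rx": 0, "ry": 0, "rz": 0, "claw": 230}
  ]
}}

```text
time_s: 21.32
position: [0.523, 0.141, 0.1521]
tcp_rot: [[-0.979, -0.205, 0.004], [-0.205, 0.979, -0.001], [-0.003, -0.002, -1.0]]
force: [5.5, 2.6, -2.7]
opening: 0.291
grasp_force: 29.9
```

Call:
{"api": "apply_moves", "payload": {
  "rows": [
    {"x": 0, "y": 0, "z": 1, "rx": 0, "ry": 0, "rz": 0, "claw": 230},
    {"x": 0, "y": 0, "z": 2, "rx": 0, "ry": 0, "rz": 0, "claw": 230},
    {"x": 0, "y": 0, "z": 2, "rx": 0, "ry": 0, "rz": 0, "claw": 230}
  ]
}}

```text
time_s: 21.7
position: [0.523, 0.1411, 0.1513]
tcp_rot: [[-0.979, -0.205, 0.004], [-0.205, 0.979, -0.001], [-0.004, -0.002, -1.0]]
force: [4.6, 0.7, 5.2]
opening: 0.289
grasp_force: 30.0
```

Call:
{"api": "apply_moves", "payload": {
  "rows": [
    {"x": 0, "y": 0, "z": 1, "rx": 0, "ry": 0, "rz": 0, "claw": 230},
    {"x": 0, "y": 0, "z": 2, "rx": 0, "ry": 0, "rz": 0, "claw": 230},
    {"x": 0, "y": 0, "z": 2, "rx": 0, "ry": 0, "rz": 0, "claw": 230}
  ]
}}

```text
time_s: 22.08
position: [0.5231, 0.1411, 0.1506]
tcp_rot: [[-0.979, -0.205, 0.005], [-0.205, 0.979, -0.001], [-0.005, -0.002, -1.0]]
force: [2.2, 0.8, 12.4]
opening: 0.294
grasp_force: 30.0
```

Call:
{"api": "apply_moves", "payload": {
  "rows": [
    {"x": 0, "y": 0, "z": 1, "rx": 0, "ry": 0, "rz": 0, "claw": 230},
    {"x": 0, "y": 0, "z": 2, "rx": 0, "ry": 0, "rz": 0, "claw": 230},
    {"x": 0, "y": 0, "z": 2, "rx": 0, "ry": 0, "rz": 0, "claw": 230}
  ]
}}

```text
time_s: 22.45
position: [0.5231, 0.1411, 0.1498]
tcp_rot: [[-0.979, -0.205, 0.006], [-0.205, 0.979, -0.001], [-0.005, -0.002, -1.0]]
force: [1.3, 0.9, 20.5]
opening: 0.29
grasp_force: 30.0
```

Contact: the force rose to +20 N. I'll ease back, let go and rise.

Call:
{"api": "apply_moves", "payload": {
  "rows": [
    {"x": 0, "y": 0, "z": -2.5, "rx": 0, "ry": 0, "rz": 0, "claw": 230},
    {"x": 0, "y": 0, "z": -4.5, "rx": 0, "ry": 0, "rz": 0, "claw": 230},
    {"x": 0, "y": 0, "z": -4.5, "rx": 0, "ry": 0, "rz": 0, "claw": 230}
  ]
}}

```text
time_s: 22.82
position: [0.523, 0.1411, 0.1515]
tcp_rot: [[-0.979, -0.205, 0.004], [-0.205, 0.979, -0.001], [-0.004, -0.002, -1.0]]
force: [5.2, 0.5, 2.7]
opening: 0.291
grasp_force: 30.0
```

```bash
python3 - <<'E'
from g import *
im,d,P,_=pts('side');save(cv2.resize(im[110:260,280:430],(600,600),interpolation=cv2.INTER_CUBIC),'s7')
E
```

```text
(no output)
```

View pics/s7.png

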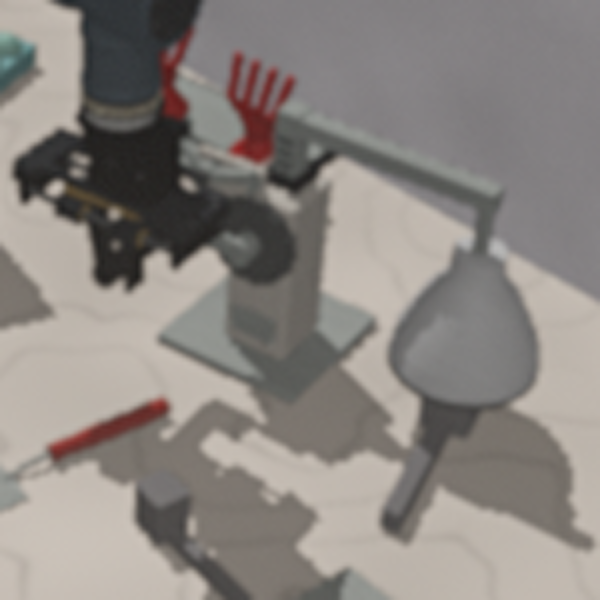

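The lamp sits on the head at (450,405), and the bar is clear. Releasing.

Call:
{"api": "apply_moves", "payload": {
  "rows": [
    {"x": 0, "y": 0, "z": 0, "rx": 0, "ry": 0, "rz": 0, "claw": 110},
    {"x": 0, "y": 0, "z": 0, "rx": 0, "ry": 0, "rz": 0, "claw": 110},
    {"x": 0, "y": 0, "z": 0, "rx": 0, "ry": 0, "rz": 0, "claw": 110},
    {"x": 0, "y": 0, "z": -15, "rx": 0, "ry": 0, "rz": 0, "claw": 110},
    {"x": 3, "y": 0, "z": -50, "rx": 0, "ry": 0, "rz": 0, "claw": 110},
    {"x": 40, "y": 0, "z": -100, "rx": 0, "ry": 0, "rz": 0, "claw": 110},
    {"x": 80, "y": 0, "z": -150, "rx": 0, "ry": 0, "rz": 0, "claw": 110},
    {"x": 80, "y": 0, "z": -150, "rx": 0, "ry": 0, "rz": 0, "claw": 110},
    {"x": 80, "y": 0, "z": -150, "rx": 0, "ry": 0, "rz": 0, "claw": 110},
    {"x": 80, "y": 0, "z": -150, "rx": 0, "ry": 0, "rz": 0, "claw": 110}
  ]
}}

```text
time_s: 24.12
position: [0.443, 0.1251, 0.3]
tcp_rot: [[-0.979, -0.205, -0.002], [-0.205, 0.979, -0.0], [0.002, 0.0, -1.0]]
force: [-0.4, 0.2, -0.6]
opening: 0.566
grasp_force: 0.0
```

```bash
python3 - <<'E'
from g import *
ex=np.array([.9785,.2062]);ey=np.array([-.2062,.9785])
for n in('side','top'):
    im,d,P,_=pts(n)
    U=P[...,:2]@ex;V=P[...,:2]@ey;Z=P[...,2];k=im.max(-1)
    m=(k<60)&(Z>.2)&(Z<.3)&(U>.59)&(U<.67)&(V>.02)&(V<.14)
    print('knob',m.sum(),V[m].mean(),Z[m].mean())
    m=(k<60)&(Z>.1)&(Z<.2)&(U>.48)&(U<.6)&(V>-.02)&(V<.09)
    print('handle',m.sum(),V[m].mean(),Z[m].max())
    for z0,z1 in((.075,.085),(.08,.1)):
        m=(Z>z0)&(Z<z1)&(P[...,0]>.6)&(P[...,0]<.82)&(P[...,1]>-.2)&(P[...,1]<-.02);q=P[m]
        if len(q)>6:
            A=np.c_[2*q[:,:2],np.ones(len(q))];x=np.linalg.lstsq(A,(q[:,:2]**2).sum(1),rcond=None)[0];print('rim',len(q),x[:2],np.sqrt(x[2]+x[0]**2+x[1]**2))
    m=(Z>.29)&(Z<.33)&(P[...,1]<-.05);m=(Z>.2)&(Z<.33)&(V>-.25)&(V<-.12)&(abs(U-.692)<.02);print('arm top z',np.percentile(Z[m],95))
    m=(Z>.015)&(Z<.033)&(k<110)&(P[...,0]>.55)&(P[...,0]<.68)&(P[...,1]>-.2)&(P[...,1]<-.1);print('bar',cv2.minAreaRect((P[m][:,:2]*1000).astype(np.float32)),np.median(Z[m]))
print(read_state()['position'],read_state()['force'])
E
```

```text
knob 0 nan nan
handle 82 0.025003918957210786 0.16634781004308996
rim 97 [ 0.73031928 -0.10107489] 0.06799575758178379
rim 188 [ 0.72930778 -0.1022721 ] 0.06603656378507108
arm top z 0.26816511892748235
bar ((626.3070068359375, -143.681396484375), (125.42266845703125, 19.61723518371582), 24.06658172607422) 0.025307185520109576
knob 119 0.07225156861082803 0.25576609891832186<stdin>:7: RuntimeWarning: Mean of empty slice.
  ret = ret.dtype.type(ret / rcount)
<stdin>:9: RuntimeWarning: Mean of empty slice.
Traceback (most recent call last):
ValueError: zero-size array to reduction operation maximum which has no identity
```

```bash
python3 -c "
from rig import *
print(hand_in())"
```

```text
the job is handed in; nothing more can be done
None
```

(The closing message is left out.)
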